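Put the balance check weights away

TASK

The balance check is finished: take the three stacked steel weights off the balance pan and stand each one in the pocket of its own colour in the weight case. Someone has left the brass knob weight in the case, where it blocks a pocket; put it back upright in the empty pocket of its wooden rack. Set every weight down gently, never drop one or lay it on the bench, and leave the bottle and the caliper where they are.

Things in the scene. Friction and masses are not known exactly. Their poses are not given: they have to be found in the camera images.
- weight_blue: Steel disc weight, blue ring on top and blue line round its side; plain cylinder 60 mm diameter, 22.5 mm high; 500 g, bottom of the stack (may vary 10 %). Starts on the balance pan (pan top 70 mm above the bench) in a loose stack of three, the widest at the bottom, centred within about 2 mm. Origin: centre of its underside, z up.
- weight_yellow: Steel disc weight, yellow ring on top and yellow line round its side; plain cylinder 44 mm diameter, 16.8 mm high; 200 g, middle of the stack (may vary 10 %). Starts on the balance pan (pan top 70 mm above the bench) in a loose stack of three, the widest at the bottom, centred within about 2 mm. Origin: centre of its underside, z up.
- weight_red: Steel disc weight, red ring on top and red line round its side; plain cylinder 28 mm diameter, 20.7 mm high; 100 g, top of the stack (may vary 10 %). Starts on the balance pan (pan top 70 mm above the bench) in a loose stack of three, the widest at the bottom, centred within about 2 mm. Origin: centre of its underside, z up.
- brass_weight: Brass knob weight, about 100 g: a plain cylinder 24 mm diameter and 24 mm high, with a thin neck and a 16 mm knob on top (39 mm high overall). Origin at the centre of its underside, z up. At the start it stands, wrongly, in the middle pocket of the weight case. Grip it by the cylinder or the knob.
- pocket_blue: Round pocket with blue felt floor and blue corner dots in a dark 86 mm square insert of the open weight case: 76 mm diameter, 7 mm deep, floor 15 mm and rim 22 mm above the bench. Origin: centre of its floor, z up. Three inserts, 88 mm apart, stand in a row along their y; x points to the lid, folded back flat, no higher than the rim. Fixed.
- pocket_yellow: Round pocket with yellow felt floor and yellow corner dots in a dark 86 mm square insert of the open weight case: 60 mm diameter, 7 mm deep, floor 15 mm and rim 22 mm above the bench. Origin: centre of its floor, z up. Three inserts, 88 mm apart, stand in a row along their y; x points to the lid, folded back flat, no higher than the rim. Fixed.
- pocket_red: Round pocket with red felt floor and red corner dots in a dark 86 mm square insert of the open weight case: 44 mm diameter, 7 mm deep, floor 15 mm and rim 22 mm above the bench. Origin: centre of its floor, z up. Three inserts, 88 mm apart, stand in a row along their y; x points to the lid, folded back flat, no higher than the rim. Fixed.
- brass_rack: Fixed wooden rack, 166 x 52 x 20 mm. Its empty round pocket, dark green floor, is 40 mm diameter, 9 mm deep, floor 11 mm above the bench. Origin: centre of this floor. The rack's x runs along it to two more brass weights, fixed (axes at x = 56 and 106 mm, the nearer 30 mm wide; tops 31 mm above the rack): best close the fingers along the rack's y.
- bottle: Bystander: closed amber bottle, 48 mm diameter, 110 mm high, standing loose. Origin at the centre of its underside.
- caliper: Bystander: steel and black caliper, 230 mm long, 10 mm thick, lying loose. Origin under the middle of its beam, x along the beam, jaws at the -x end.

How it is judged:
By the outcome, as a careful person would: the job done as asked, in the order asked, and still so for the second after the job is handed in, with the robot touching nothing.
It also fails if it takes over 128 s, if anything falls off the work surface, if the arm or the gripper's body presses on something with over 40 N, if the wrist force passes 120 N, or if a joint passes its speed limit or range.

ROBOT

A 6-joint arm with a two-finger parallel gripper is mounted at the origin on the work surface. World frame = base frame: x ahead of the robot, y to its left, z up, the work surface at z = 0. Lengths are in m, angles in degrees, forces in N, time in s.
With the tool pointing down it reaches from about 0.3 to 0.75 m from the base axis. Payload 8.5 kg.
Tool frame: the origin (TCP) lies on the centre line of the jaws, within the pads' length; the fingertips stand 11 mm ahead of it and the grasp point (between the pads) lies 8 mm behind it; z points along the fingers, y is the line along which they close (so a half turn about z gives the same grasp; the last joint's range is limited). The gripper opens to 85 mm and grips with 20 to 120 N. Pads are 22 mm wide; open, the fingers measure 114 mm over their backs; the gripper's body (76 mm by 85 mm) begins 54 mm behind the grasp point. The pads swing forward as they close: fully open they stand 13 mm farther back than shut.
Start: joints at [60.831, 21.807, 74.336, -0, 83.858, -12.336], TCP at [0.159, 0.526, 0.242] pointing down, gripper open.
Joint ranges: [-178.18, 178.18], [-50.72, 133.34], [12.68, 142.11], [-81.47, 261.47], [9.98, 163.14], [-165.26, 165.26]. Speed limits (degrees/s): [136.94, 136.94, 180, 180, 180, 180].

INTERFACE

Orientations are given as a 3x3 rotation matrix whose columns are the frame's x, y, z axes.
In Python, from rig import env, vision gives the robot as it stands (env), with the cameras (vision).
- The arm moves only by the shell command python3 nudge.py 'ROWS' [FORCE]. ROWS is a JSON list that holds a single list of rows (three levels of brackets), with 1 to 10 rows, each of 5 numbers: dx, dy, dz in shares of the most that a row can go, 1 being 50 mm, then a turn about the tool's z in shares of 90 degrees (1.0 is 90 degrees), then the finger opening in m; each row shifts and turns the commanded pose from where the row before left it, along the tool's axes as they then stand; what a row does not reach is not made up. A row lasts 1/10 s, in which the tool goes at most 0.05 m and 8.59 degrees, less where a joint would pass 70% of its speed; a pose out of reach is approached as far as the arm can. The fingers move at their own pace and stop on an object; FORCE is the grip in N (left out, the last holds). Time passes only in rows, so rows that do not move let the fingers close. It prints the time, the measured TCP pose, the force, the opening and the grip force at its end. Shift and turn numbers lie between -1 and 1, and a call with a number outside is refused. Input that does not fit is refused with a message, and nothing moves.
- env.observe(): the state, without advancing time (a new reading comes with each control period).
- vision.get_image(name): name is "side" or "top"; returns a dict with "pixels" (384x512x3 uint8, red, green, blue), "K" (3x3 intrinsics, pixels), "extrinsics" (4x4, takes a point from world to camera coordinates). Camera axes: x right, y down, z forward; pixel columns grow to the right and rows downward; lengths in m; the calibration is good to about 2 mm. A picture is of the moment at which its call begins. There is no depth.
- env.close_job(): hands the job in; it is judged then, once.
The state is a dict: "time_s": time; "q": joint angles; "qvel": joint speeds; "joint_efforts": joint torques, N m; "position": TCP position; "tool_rot": TCP orientation; "ft_force": force on the tool from outside, world axes, zero at the start; "wrist_torque": the same for the moment, N m; "grip_width": finger opening in m; "gripper_force": force on a finger pad.
Only numpy, scipy, OpenCV 4.12 (cv2) and the standard library are available. Lean on these libraries where they do the work, as an engineer would, in place of code of your own. Each camera call takes 0.05 s, during which the arm holds its last target. There are 200 camera calls.

## Working session

There is one attempt and no reset: what is moved stays moved. The work goes in short steps, Python scripts to look and compute and a shell command to move; the robot and the scene stay as the last step left them, time stands still between calls to the robot, and variables do not carry over. Pictures are saved under pics/ and viewed, at most 17 in all, crops included, and the job is handed in when it is done.

```bash
ls; mkdir -p pics
python3 - <<'E'
from rig import env, vision
import cv2,numpy as np
for n in("side","top"):
    d=vision.get_image(n); cv2.imwrite(f"pics/{n}0.png",d["pixels"][:,:,::-1]); print(n,d["K"],d["extrinsics"])
s=env.observe();print(s["position"],s["tool_rot"],s["time_s"],s["grip_width"])
E
```

```text
nudge.py
pics
rig.py
side [[405.30899561   0.         250.41872329]
 [  0.         405.30899561 182.64899532]
 [  0.           0.           1.        ]] [[ 0.83536616 -0.54962747 -0.00854521 -0.40935697]
 [-0.30449645 -0.44974287 -0.83965068  0.23000001]
 [ 0.45765192  0.70401775 -0.54305959  0.9510537 ]
 [ 0.          0.          0.          1.        ]]
top [[390.96195195   0.         254.94103528]
 [  0.         390.96195195 188.49147627]
 [  0.           0.           1.        ]] [[-0.02921069 -0.99928327  0.02407644  0.02058129]
 [-0.9969428   0.02737908 -0.0731809   0.50160438]
 [ 0.07246926 -0.0261405  -0.99702802  1.04833736]
 [ 0.          0.          0.          1.        ]]
[0.15915785 0.52621781 0.2417975 ] [[-9.57145091e-01  2.89608147e-01 -6.28616060e-04]
 [ 2.89608689e-01  9.57144510e-01 -1.09326789e-03]
 [ 2.85057124e-04 -1.22846867e-03 -9.99999205e-01]] 0.1 0.08531165640378119
```

View pics/side0.png

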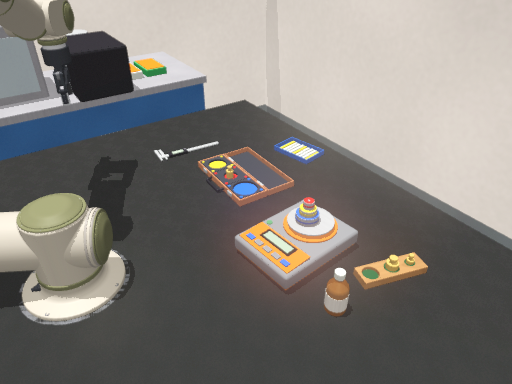

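View pics/top0.png

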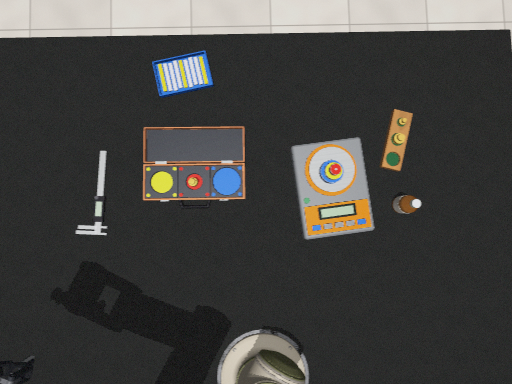

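The side view shows the case at about (245,175), the balance with its stack at (308,212), the rack at (390,270) with its empty pocket at (371,273), and the bottle at (337,290). In the top view the pockets are yellow (162,182), red with the brass in it (194,182) and blue (227,181). The stack is at (334,170) and the empty rack pocket at (393,159). I'll enlarge these next.

Run:
```python
import cv2,numpy as np
t=cv2.imread("pics/top0.png");s=cv2.imread("pics/side0.png")
r=lambda im,x,y,w,h,k:cv2.resize(im[y:y+h,x:x+w],None,fx=k,fy=k,interpolation=cv2.INTER_CUBIC)
a=np.hstack([r(t,140,155,110,50,4),r(t,300,135,65,50,4)]);b=np.hstack([r(t,375,105,50,90,4),r(s,275,190,70,60,6)[:360,:380]]) 
cv2.imwrite("pics/c1.png",np.vstack([a[:, :700],np.hstack([b,np.zeros((360,120,3),np.uint8)])]) if b.shape[1]==580 else a)
b2=np.hstack([r(s,195,145,100,60,5)]);c2=r(s,350,250,85,45,5)
o=np.zeros((540,800,3),np.uint8);o[:300,:500]=b2;o[300:525,:425]=c2;cv2.imwrite("pics/c2.png",o)
```

```text
(no output)
```

View pics/c1.png

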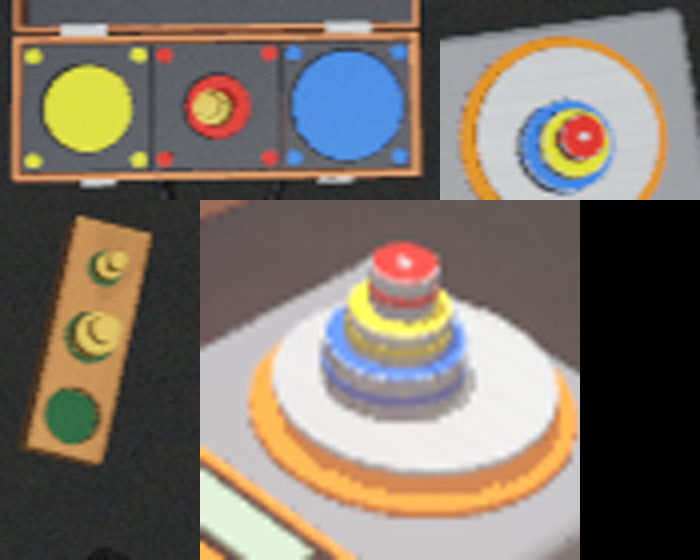

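View pics/c2.png

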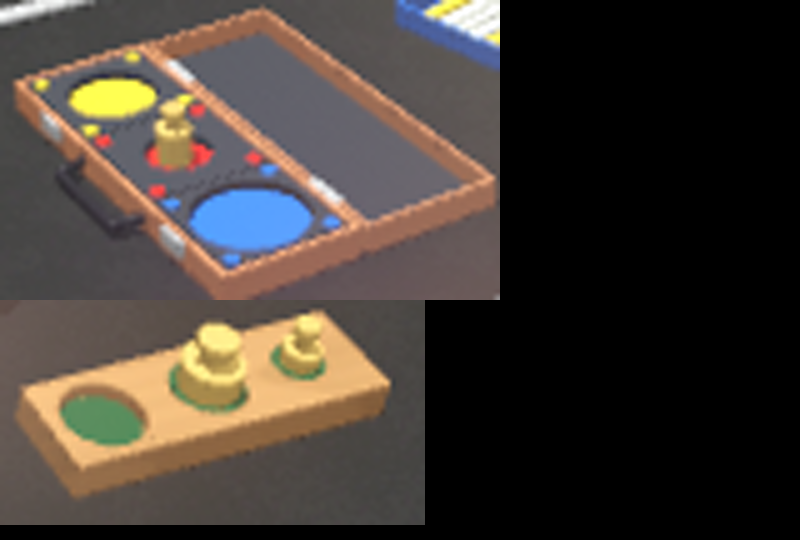

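The enlarged views show all 12 corner dots in both cameras, the red top disc clear of occlusion in both, the brass in the red pocket slightly left of centre, and the green rack pocket. I'll triangulate from these.

```bash
cat > h.py <<'E'
import cv2,numpy as np
from rig import env, vision
def cams(): return {n:vision.get_image(n) for n in("side","top")}
def P(d): return d["K"]@d["extrinsics"][:3]
def tri(c,ps,pt):
    X=cv2.triangulatePoints(P(c["side"]),P(c["top"]),np.float64(ps).reshape(-1,2).T,np.float64(pt).reshape(-1,2).T)
    return (X[:3]/X[3]).T
def plane(d,uv,z):
    M=P(d); u,v=uv
    A=np.array([M[0]-u*M[2],M[1]-v*M[2]])
    return np.linalg.solve(A[:,:2],-A[:,2]*z-A[:,3])
def proj(d,X):
    p=P(d)@np.append(X,1);return p[:2]/p[2]
R={"red":[(0,9,120,90),(172,180,120,90)],"yellow":[(22,36,110,110)],"blue":[(100,115,110,90)],"green":[(45,85,70,30)]}
def blobs(d,col,roi,mn=3):
    h=cv2.cvtColor(d["pixels"],cv2.COLOR_RGB2HSV);m=np.zeros(h.shape[:2],np.uint8)
    for a,b,s,v in R[col]: m|=cv2.inRange(h,(a,s,v),(b,255,255))
    x,y,w,hh=roi;k=np.zeros_like(m);k[y:y+hh,x:x+w]=m[y:y+hh,x:x+w]
    n,_,st,ce=cv2.connectedComponentsWithStats(k)
    return [(int(st[i,4]),ce[i].round(2).tolist(),st[i,:4].tolist()) for i in range(1,n) if st[i,4]>=mn]
E
python3 - <<'E'
from h import *
np.set_printoptions(precision=4,suppress=True)
c=cams()
T4=lambda a:np.array(a)/4+[140,155]-.375
S5=lambda a:np.array(a)/5+[195,145]-.4
top={"y":[(33,57),(138,55),(33,160),(141,160)],"r":[(165,55),(268,54),(164,159),(269,158)],"b":[(293,53),(400,52),(294,157),(400,157)]}
# top order: far-left, far-right, near-left, near-right ; side same
sid={"y":[(133,58),(186,101),(42,85),(92,131)],"r":[(197,111),(254,159),(104,142),(158,191)],"b":[(268,170),(332,223),(172,203),(232,260)]}
for k in top: X=tri(c,S5(sid[k]),T4(top[k]));print(k,X,X.mean(0))
for col,rs,rt in [("yellow",(195,145,50,40),(140,155,110,50)),("red",(195,145,100,60),(140,155,110,50)),("blue",(195,145,100,60),(140,155,110,50)),("red",(290,190,40,40),(310,145,50,50)),("yellow",(290,190,40,40),(310,145,50,50)),("blue",(290,190,40,50),(310,145,50,50)),("green",(350,250,40,45),(380,145,30,30))]:
    print(col,"S",blobs(c["side"],col,rs),"T",blobs(c["top"],col,rt))
E
```

```text
y [[0.5632 0.2953 0.0207]
 [0.5629 0.2243 0.0207]
 [0.4929 0.2959 0.0216]
 [0.4911 0.2231 0.0223]] [0.5275 0.2597 0.0213]
r [[0.5615 0.2062 0.0224]
 [0.5609 0.1364 0.0212]
 [0.4914 0.2078 0.0216]
 [0.4901 0.1369 0.0223]] [0.526  0.1718 0.0219]
b [[0.5608 0.1195 0.0218]
 [0.5596 0.0467 0.0224]
 [0.4902 0.12   0.0225]
 [0.4885 0.0483 0.0218]] [0.5248 0.0836 0.0221]
yellow S [(4, [221.0, 155.75], [220, 155, 3, 2]), (6, [203.0, 161.5], [202, 161, 3, 2]), (103, [217.15, 164.0], [209, 161, 17, 7]), (14, [230.29, 165.43], [228, 164, 6, 4]), (8, [227.62, 170.75], [226, 169, 4, 4]), (6, [213.0, 170.5], [212, 170, 3, 2])] T [(15, [147.87, 168.53], [146, 167, 5, 4]), (11, [174.36, 168.09], [173, 167, 4, 3]), (381, [161.45, 181.62], [151, 171, 22, 22]), (49, [192.8, 181.73], [189, 178, 9, 8]), (13, [174.38, 194.62], [173, 193, 4, 4]), (11, [147.64, 194.91], [146, 194, 4, 3])]
red S [(8, [252.75, 153.5], [251, 151, 5, 6]), (6, [234.0, 166.5], [233, 166, 3, 2]), (6, [215.0, 172.5], [214, 172, 3, 2]), (17, [234.24, 175.59], [232, 173, 6, 6]), (9, [225.11, 175.67], [224, 174, 3, 4]), (6, [245.17, 17
[... 602 characters left out ...]
, 166, 5, 4]), (16, [239.0, 167.5], [237, 166, 5, 4]), (612, [226.44, 180.88], [213, 168, 28, 27]), (11, [213.36, 193.91], [212, 193, 4, 3]), (12, [239.5, 193.5], [238, 192, 4, 4])]
red S [(47, [308.64, 199.57], [304, 197, 11, 6]), (10, [307.4, 206.2], [303, 204, 9, 4])] T [(85, [334.76, 168.82], [329, 164, 12, 11])]
yellow S [(52, [306.83, 208.58], [300, 204, 16, 8]), (17, [307.35, 214.29], [300, 212, 16, 4])] T [(96, [331.86, 171.73], [325, 163, 17, 16])]
blue S [(51, [305.8, 214.78], [296, 208, 23, 11])] T [(125, [327.46, 171.63], [320, 160, 22, 22])]
green S [(6, [384.5, 266.5], [384, 264, 3, 6]), (109, [369.93, 273.88], [362, 270, 16, 9])] T [(126, [392.28, 158.75], [387, 153, 12, 13])]
```

Run:
```python
from h import *
np.set_printoptions(precision=4,suppress=True)
c=cams()
for n in c: e=c[n]["extrinsics"];print(n,-e[:3,:3].T@e[:3,3])
X=tri(c,(308.8,199.6),(334.6,168.9))[0];print("redtop",X,[plane(c[n],p,.130) for n,p in(("side",(308.8,199.6)),("top",(334.6,168.9)))])
# blue, yellow tops from top-view bboxes (outer disc edges): yellow bbox 325..342 ,163..179; 
print("ytop",plane(c["top"],(333.3,170.8),.1093),plane(c["side"],(308,209),.1093),"btop",plane(c["top"],(331,171),.0925))
print("rack floor",plane(c["top"],(392.28,158.75),.011),plane(c["side"],(370.3,273.3),.015))
print("rack tri", tri(c,(np.array([104,415])-[0,300])/5+[350,250]-.4,(392.28,158.75)))
# brass weights in rack tops: dir
# rack edges
a=lambda u,v:np.array([u,v-200])/4+[375,105]-.375
cs=[plane(c["top"],a(*p),.02) for p in((80,217),(152,233),(103,464),(27,446))];print("rack corners",cs)
q=(cs[0]+cs[1])/2-(cs[2]+cs[3])/2;print("rack dir",np.degrees(np.arctan2(q[1],q[0])),np.linalg.norm(q))
# brass
for p in((174,108),(174,103)): print("knob",tri(c,np.array(p)/5+[195,145]-.4,np.array((211,105))/4+[140,155]-.375))
d=c["top"]
for z,X in((.054,(.526,.176)),(.015,(.526,.176))): print(z,proj(d,(*X,z)),proj(c["side"],(*X,z)))
o=np.hstack([cv2.resize(c["top"]["pixels"][170:195,180:210],None,fx=13,fy=13,interpolation=0),cv2.resize(c["side"]["pixels"][160:185,215:245],None,fx=13,fy=13,interpolation=0)])
cv2.imwrite("pics/c3.png",o[:,:,::-1])
```

```text
side [-0.0233 -0.7911  0.7061]
top [0.4247 0.0342 1.0814]
redtop [ 0.5375 -0.1887  0.1304] [array([ 0.5388, -0.1885]), array([ 0.5368, -0.1882])]
ytop [ 0.5345 -0.1896] [ 0.5314 -0.1965] btop [ 0.5361 -0.1875]
rack floor [ 0.575  -0.3788] [ 0.5767 -0.3757]
rack tri [[ 0.5746 -0.3763  0.0187]]
rack corners [array([ 0.7137, -0.3896]), array([ 0.7012, -0.4396]), array([ 0.5402, -0.396 ]), array([ 0.5541, -0.3438])]
rack dir -15.588568368612595 0.16642913574006424
knob [[0.5238 0.1712 0.0542]]
knob [[0.5235 0.1707 0.0582]]
0.054 [190.5332 180.1549] [229.2609 165.4263]
0.015 [192.5365 181.5046] [229.7069 175.8559]
```

View pics/c3.png

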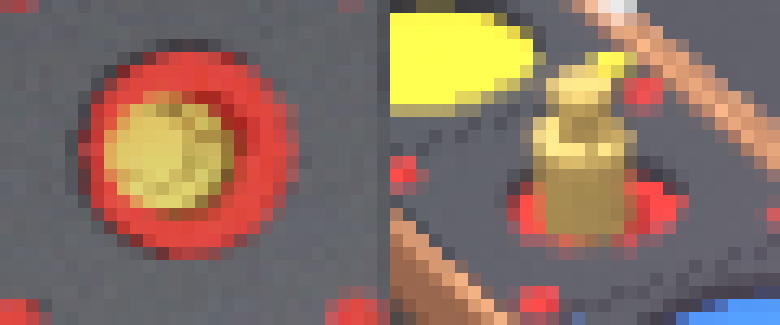

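Pixel-level view: in the top camera the knob is at about (191,181), and in the side camera its centre is at about (229.5,166.5). The brass stands upright, off-centre in the red pocket. Next I'll check the brass position, the case wall heights and the bottle position.

```bash
cat >> h.py <<'E'
def to(x,y,z):
    s=env.observe();d=s["tool_rot"].T@(np.array([x,y,z])-s["position"]);print("tool delta",d.round(4))
E
python3 - <<'E'
from h import *
np.set_printoptions(precision=4,suppress=True)
c=cams()
print("knob",tri(c,(229.5,166.2),(191,181)),"shoulder side",plane(c["side"],(229.5,169.9),.039),"floor ell", plane(c["top"],(191,181),.05))
T4=lambda a:np.array(a)/4+[140,155]-.375
S5=lambda a:np.array(a)/5+[195,145]-.4
print("walls",tri(c,S5([(224,272),(19,84),(364,222)]),T4([(421,177),(12,180),(421,35)])))
print("bottle",plane(c["side"],(337,306),0),tri(c,(340,273),(416.5,203.5)))
to(.5245,.1745,.12)
E
```

```text
knob [[0.5248 0.1746 0.0522]] shoulder side [0.5248 0.1736] floor ell [0.5241 0.1754]
walls [[0.4743 0.0344 0.0269]
 [0.4811 0.31   0.0195]
 [0.5712 0.0315 0.027 ]]
bottle [ 0.4561 -0.3944] [[ 0.4465 -0.3967  0.1074]]
tool delta [-0.4515 -0.231   0.1223]
```

The manual's scale: shifts go in shares of 50 mm and turns go in shares of 90 degrees. Converting my numbers, -0.041 m is -0.82, -0.021 m is -0.42.

```bash
python3 nudge.py '[[[-0.82,-0.42,0,0,0.085],[-0.82,-0.42,0,0,0.085],[-0.82,-0.42,0,0,0.085],[-0.82,-0.42,0,0,0.085],[-0.82,-0.42,0,0,0.085],[-0.82,-0.42,0.4,0,0.085],[-0.82,-0.42,0.4,0,0.085],[-0.82,-0.42,0.4,0,0.085],[-0.82,-0.42,0.4,0,0.085],[-0.82,-0.42,0.4,0,0.085]]]' 30; python3 nudge.py '[[[-0.83,-0.42,0.44,0,0.05],[0,0,0,0,0.05],[0,0,0,0,0.05],[0,0,0,0,0.05]]]'; python3 -c "
from h import *
to(.5245,.1745,.038);print(env.observe()['grip_width'],env.observe()['ft_force'])"
```

```text
time_s: 1.4
position: [0.4914, 0.2058, 0.1421]
tool_rot: [[-0.957, 0.29, 0.0], [0.29, 0.957, 0.0], [-0.0, 0.0, -1.0]]
ft_force: [1.8, 2.3, -0.3]
grip_width: 0.0849
gripper_force: 0.0
time_s: 1.8
position: [0.5224, 0.1769, 0.1219]
tool_rot: [[-0.957, 0.289, 0.0], [0.289, 0.957, 0.0], [-0.0, 0.0, -1.0]]
ft_force: [-0.1, 0.7, 0.4]
grip_width: 0.0502
gripper_force: 0.0
tool delta [-0.0027 -0.0017  0.0839]
0.05018216718290499 [-0.10976199  0.69711803  0.40172037]
```

To row units: 0.025 m is 0.5, 0.02 m is 0.4.

```bash
python3 nudge.py '[[[-0.054,-0.034,0.4,0,0.05],[0,0,0.5,0,0.05],[0,0,0.4,0,0.05],[0,0,0.24,0,0.05],[0,0,0.12,0,0.05],[0,0,0,0,0.05],[0,0,0,0,0.05]]]'
python3 - <<'E'
from h import *
to(.5245,.1745,.038)
c=cams()
print([proj(c["side"],env.observe()["position"]),proj(c["top"],env.observe()["position"])])
o=np.hstack([cv2.resize(c["top"]["pixels"][160:205,165:225],None,fx=6,fy=6,interpolation=2),cv2.resize(c["side"]["pixels"][140:200,195:270],None,fx=5,fy=5,interpolation=2)[:270]])
cv2.imwrite("pics/c4.png",o[:,:,::-1])
E
```

```text
time_s: 2.5
position: [0.5253, 0.1741, 0.0393]
tool_rot: [[-0.957, 0.289, 0.002], [0.289, 0.957, 0.0], [-0.001, 0.001, -1.0]]
ft_force: [-0.3, 0.0, 0.3]
grip_width: 0.0501
gripper_force: 0.0
tool delta [0.0009 0.0002 0.0013]
[array([229.60052691, 169.74791718]), array([192.10656073, 180.89170842])]
```

View pics/c4.png

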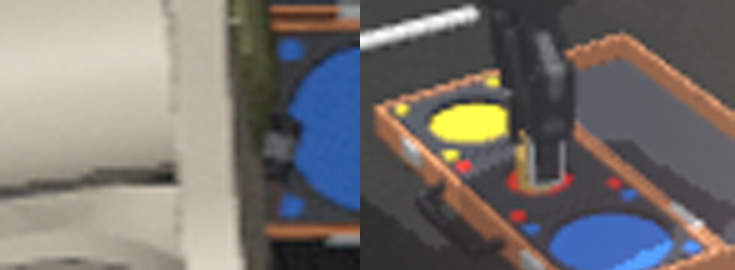

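The side crop shows the near finger just in front of the brass, with its tip at about (540,180) above the red felt and clear of the rim. The top view is hidden by the arm. Closing now.

To row units: 0.001 m is 0.02.

```bash
python3 nudge.py '[[[0,0,0.02,0,0.03],[0,0,0,0,0.02],[0,0,0,0,0.02],[0,0,0,0,0.02],[0,0,0,0,0.02],[0,0,0,0,0.02]]]' 35; python3 nudge.py '[[[0,0,-0.2,0,0.02],[0,0,-0.4,0,0.02],[0,0,-0.8,0,0.02],[0,0,-0.8,0,0.02],[0,0,0,0,0.02]]]'; python3 -c "
from h import *
to(.575,-.3775,.14)"
```

```text
time_s: 3.2
position: [0.5251, 0.1738, 0.0378]
tool_rot: [[-0.957, 0.29, 0.001], [0.29, 0.957, 0.0], [-0.001, 0.0, -1.0]]
ft_force: [-1.6, -0.7, 5.1]
grip_width: 0.0224
gripper_force: 34.2
time_s: 3.7
position: [0.527, 0.1741, 0.1528]
tool_rot: [[-0.957, 0.289, 0.01], [0.289, 0.957, 0.001], [-0.009, 0.004, -1.0]]
ft_force: [0.3, 0.4, -1.8]
grip_width: 0.022
gripper_force: 34.4
tool delta [-0.2054 -0.5142  0.0127]
```

To row units: -0.043 m is -0.86, -0.04 m is -0.8.

```bash
python3 nudge.py '[[[0,0,-0.6,0,0.02],[0,0,-0.6,0,0.02],[-0.32,-0.8,0,0,0.02],[-0.34,-0.86,0,0,0.02],[-0.34,-0.86,0,0,0.02],[-0.34,-0.86,0,0,0.02],[-0.34,-0.86,0,0,0.02],[-0.34,-0.86,0,0,0.02],[-0.34,-0.86,0,0,0.02],[-0.34,-0.86,0,0,0.02]]]'; python3 nudge.py '[[[-0.34,-0.86,0,0,0.02],[-0.34,-0.86,0,0,0.02],[-0.34,-0.86,0,0,0.02],[-0.3,-0.7,0,0,0.02],[0,0,0,0,0.02],[0,0,0,0,0.02],[0,0,0,0,0.02]]]'
python3 - <<'E'
from h import *
to(.575,-.3775,.14)
c=cams();s=env.observe()["position"]
print(s,proj(c["side"],s),proj(c["top"],s), proj(c["side"],(.575,-.3775,.02)),proj(c["top"],(.575,-.3775,.02)))
o=np.hstack([cv2.resize(c["top"]["pixels"][100:220,320:470],None,fx=2.5,fy=2.5,interpolation=2),cv2.resize(c["side"]["pixels"][170:290,310:430],None,fx=2.5,fy=2.5,interpolation=2)])
cv2.imwrite("pics/c5.png",o[:,:,::-1])
E
```

```text
time_s: 4.7
position: [0.555, -0.1935, 0.2069]
tool_rot: [[-0.957, 0.29, -0.001], [0.29, 0.957, 0.001], [0.001, 0.0, -1.0]]
ft_force: [0.2, 0.0, -1.2]
grip_width: 0.0221
gripper_force: 34.6
time_s: 5.4
position: [0.5711, -0.3667, 0.2071]
tool_rot: [[-0.957, 0.289, -0.001], [0.289, 0.957, 0.001], [0.001, 0.001, -1.0]]
ft_force: [-0.2, 0.0, -1.0]
grip_width: 0.0223
gripper_force: 34.7
tool delta [-0.0069 -0.0092  0.0671]
[ 0.57130404 -0.366536    0.20763644] [379.26497966 205.06187573] [419.31985263 147.6631132 ] [370.72289717 272.52283753] [393.05167018 158.28532348]
```

View pics/c5.png

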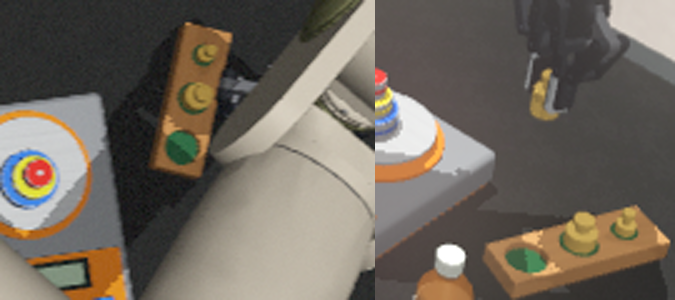

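The side crop shows the brass held upright between the fingers at about (545,95), with the empty pocket at (527,258) still free. The stack and the rack are unchanged. Lowering now.

To row units: 0.04 m is 0.8, -0.0092 m is -0.184.

```bash
python3 nudge.py '[[[-0.138,-0.184,0.4,0,0.02],[0,0,0.8,0,0.02],[0,0,0.8,0,0.02],[0,0,0.6,0,0.02],[0,0,0.3,0,0.02],[0,0,0,0,0.02],[0,0,0,0,0.02]]]'
python3 - <<'E'
from h import *
to(.575,-.3775,.034)
c=cams();s=env.observe()["position"]
o=cv2.resize(c["side"]["pixels"][220:300,330:430],None,fx=6,fy=6,interpolation=2)
cv2.imwrite("pics/c6.png",o[:,:,::-1])
E
```

```text
time_s: 6.2
position: [0.5752, -0.3787, 0.0622]
tool_rot: [[-0.957, 0.289, -0.0], [0.289, 0.957, -0.0], [0.0, -0.0, -1.0]]
ft_force: [0.1, -0.1, -1.1]
grip_width: 0.0221
gripper_force: 34.7
tool delta [0.0006 0.0011 0.0282]
```

View pics/c6.png

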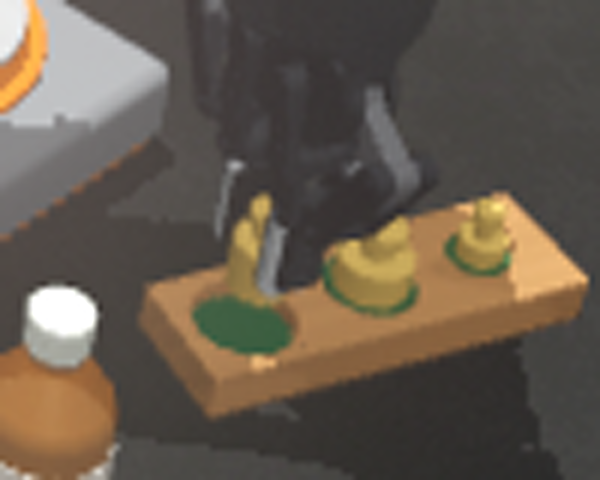

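Run:
```python
from h import *
c=cams();s=env.observe()["position"]
f=lambda X:((proj(c["side"],X)-[330,220]+.42)*6).round(1)
for z in(-.0228,-.0228+.024,.0162): print(z,f(s+[0,0,z]))
print("floor",f((.575,-.3775,.011)),"rim",f((.575,-.3775,.02)), "final base",f((s[0],s[1],.011)))
```

```text
-0.0228 [258.8 280.2]
0.0011999999999999997 [268.7 233.6]
0.0162 [275.1 203.9]
floor [243.3 334.4] rim [246.9 317.7] final base [246.8 336.1]
```

To row units: 0.012 m is 0.24, 0.008 m is 0.16.

```bash
python3 nudge.py '[[[0.012,0.022,0.24,0,0.02],[0,0,0.16,0,0.02],[0,0,0.08,0,0.02],[0,0,0.04,0,0.02],[0,0,0.02,0,0.02],[0,0,0,0,0.02],[0,0,0,0,0.02]]]'
python3 - <<'E'
from h import *
c=cams();s=env.observe()["position"]
o=cv2.resize(c["side"]["pixels"][240:300,340:420],None,fx=7,fy=7,interpolation=2)
cv2.imwrite("pics/c7.png",o[:,:,::-1])
E
```

```text
time_s: 7.1
position: [0.5749, -0.3775, 0.0356]
tool_rot: [[-0.957, 0.29, 0.0], [0.29, 0.957, -0.0], [-0.0, -0.0, -1.0]]
ft_force: [-0.5, 0.9, -0.9]
grip_width: 0.0222
gripper_force: 34.7
```

View pics/c7.png

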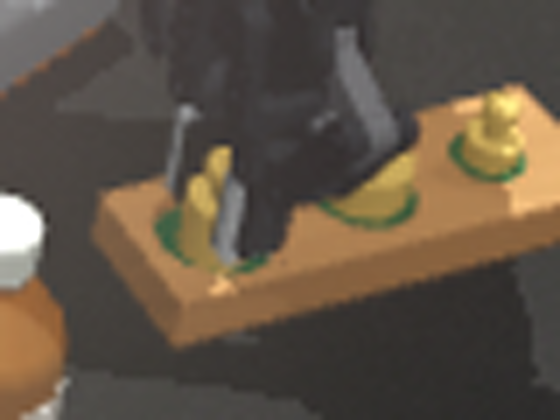

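The brass is inside the green pocket, with its base at about (205,260) in the crop and green showing on both sides. The force is unchanged, so it is still hanging about 1–2 mm up.

To row units: 0.001 m is 0.02, 0.0005 m is 0.01.

```bash
python3 nudge.py '[[[0,0,0.02,0,0.02],[0,0,0.01,0,0.02],[0,0,0,0,0.02]]]'; python3 nudge.py '[[[0,0,0.01,0,0.02],[0,0,0,0,0.02]]]'|grep -E "pos|ft"; python3 nudge.py '[[[0,0,0.01,0,0.02],[0,0,0,0,0.02]]]'|grep -E "pos|ft"
```

```text
time_s: 7.5
position: [0.5748, -0.3774, 0.0339]
tool_rot: [[-0.957, 0.29, 0.0], [0.29, 0.957, -0.0], [-0.0, -0.0, -1.0]]
ft_force: [0.7, -0.6, -1.6]
grip_width: 0.0227
gripper_force: 34.7
position: [0.5748, -0.3774, 0.0339]
ft_force: [-1.2, 0.9, 3.6]
position: [0.5748, -0.3774, 0.0338]
ft_force: [-2.8, 1.2, 8.4]
```

To row units: -0.0007 m is -0.014.

```bash
python3 nudge.py '[[[0,0,-0.014,0,0.022],[0,0,0,0,0.024],[0,0,0,0,0.03],[0,0,0,0,0.04],[0,0,0,0,0.04],[0,0,0,0,0.04]]]'; python3 nudge.py '[[[0,0,-0.2,0,0.045],[0,0,-0.4,0,0.045],[0,0,-0.8,0,0.045],[0,0,-0.9,0,0.05],[0,0,-0.9,0,0.05],[0,0,-0.2,0,0.05],[0,0,0,0,0.05]]]'; python3 -c "
from h import *
to(.5372,-.1886,.20)"
```

```text
time_s: 8.5
position: [0.5748, -0.3774, 0.0335]
tool_rot: [[-0.957, 0.29, -0.0], [0.29, 0.957, 0.0], [0.0, 0.0, -1.0]]
ft_force: [-0.6, 0.1, -0.1]
grip_width: 0.0402
gripper_force: 0.0
time_s: 9.2
position: [0.5752, -0.3777, 0.2064]
tool_rot: [[-0.957, 0.29, 0.004], [0.29, 0.957, -0.003], [-0.004, -0.002, -1.0]]
ft_force: [-0.4, 0.7, -0.4]
grip_width: 0.0501
gripper_force: 0.0
tool delta [0.0911 0.17   0.0056]
```

To row units: 0.038 m is 0.76, 0.025 m is 0.5.

```bash
python3 nudge.py '[[[0.4,0.76,0,0,0.05],[0.4,0.76,0,0,0.05],[0.4,0.76,0,0,0.05],[0.4,0.76,0,0,0.05],[0.22,0.36,0,0,0.05],[0,0,0.5,0,0.05],[0,0,0.4,0,0.05],[0,0,0,0,0.05],[0,0,0,0,0.05]]]'
python3 - <<'E'
from h import *
to(.5373,-.1886,.1305)
c=cams();t=c["top"]["pixels"][110:220,300:420];s=c["side"]["pixels"][170:290,280:420]
o=np.hstack([cv2.resize(s,None,fx=4,fy=4,interpolation=2)[:440],cv2.resize(t,None,fx=2,fy=4,interpolation=2)])
cv2.imwrite("pics/c8.png",o[:,:,::-1])
E
```

```text
time_s: 10.1
position: [0.5367, -0.1883, 0.1581]
tool_rot: [[-0.957, 0.29, -0.002], [0.29, 0.957, 0.001], [0.002, 0.0, -1.0]]
ft_force: [-0.1, -0.7, 0.6]
grip_width: 0.0499
gripper_force: 0.0
tool delta [-0.0007 -0.0001  0.0276]
```

View pics/c8.png

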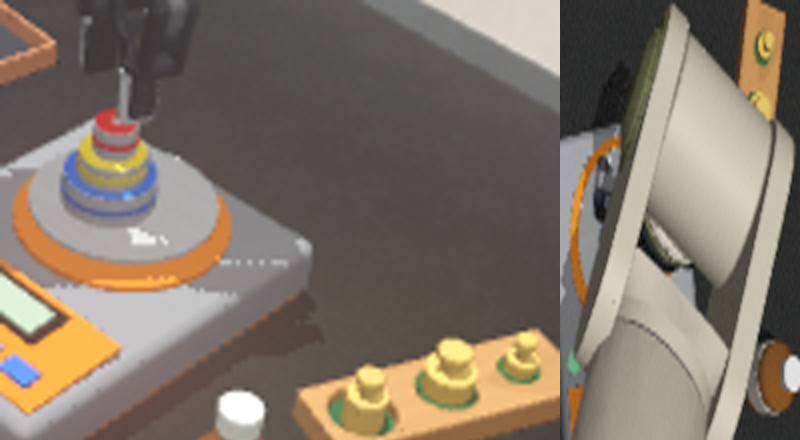

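The brass stands upright in the rack pocket, at (367,400) in the crop. The gripper is above the stack, with the red top at (117,125). Gripping red next.

To row units: 0.014 m is 0.28, 0.01 m is 0.2.

```bash
python3 nudge.py '[[[-0.014,0,0.28,0,0.05],[0,0,0.2,0,0.05],[0,0,0.07,0,0.05],[0,0,0,0,0.05],[0,0,0,0,0.04],[0,0,0,0,0.035],[0,0,0,0,0.031],[0,0,0,0,0.029],[0,0,0,0,0.026],[0,0,0,0,0.024]]]' 30; python3 nudge.py '[[[0,0,0,0,0.024],[0,0,0,0,0.024],[0,0,0,0,0.024]]]'
```

```text
time_s: 11.2
position: [0.5377, -0.1886, 0.1315]
tool_rot: [[-0.957, 0.29, 0.001], [0.29, 0.957, -0.001], [-0.001, -0.0, -1.0]]
ft_force: [-0.9, 0.3, 4.7]
grip_width: 0.0262
gripper_force: 29.3
time_s: 11.5
position: [0.5377, -0.1886, 0.1315]
tool_rot: [[-0.957, 0.29, 0.001], [0.29, 0.957, -0.0], [-0.001, -0.0, -1.0]]
ft_force: [-1.2, 0.4, 5.8]
grip_width: 0.0261
gripper_force: 29.4
```

To row units: -0.03 m is -0.6, -0.01 m is -0.2.

```bash
python3 nudge.py '[[[0,0,-0.06,0,0.024],[0,0,-0.2,0,0.024],[0,0,-0.6,0,0.024],[0,0,-0.6,0,0.024],[0,0,0,0,0.024],[0,0,0,0,0.024]]]'
python3 - <<'E'
from h import *
to(.526,.1718,.16)
c=cams();print(blobs(c["side"],"yellow",(285,185,50,50)),blobs(c["side"],"red",(285,150,50,80)))
E
```

```text
time_s: 12.1
position: [0.5375, -0.1884, 0.2045]
tool_rot: [[-0.957, 0.29, 0.001], [0.29, 0.957, -0.0], [-0.001, -0.0, -1.0]]
ft_force: [-0.3, 0.5, -1.3]
grip_width: 0.0261
gripper_force: 29.7
tool delta [0.1154 0.3415 0.0444]
[(125, [307.9, 207.1], [300, 203, 17, 10]), (19, [306.79, 214.21], [300, 212, 16, 4])] [(15, [306.87, 173.93], [305, 172, 4, 5]), (4, [306.5, 180.25], [305, 179, 4, 3])]
```

To row units: 0.0427 m is 0.854, 0.0144 m is 0.288.

```bash
python3 nudge.py '[[[0.288,0.854,0,0,0.024],[0.288,0.854,0,0,0.024],[0.288,0.854,0,0,0.024],[0.288,0.854,0,0,0.024],[0.288,0.854,0,0,0.024],[0.288,0.854,0,0,0.024],[0.288,0.854,0.4,0,0.024],[0.292,0.852,0.5,0,0.024],[0,0,0.8,0,0.024],[0,0,0.6,0,0.024]]]'; python3 nudge.py '[[[0,0,0.6,0,0.024],[0,0,0.2,0,0.024],[0,0,0,0,0.024],[0,0,0,0,0.024]]]'
python3 - <<'E'
from h import *
to(.526,.1718,.0372)
c=cams();t=c["top"]["pixels"][110:220,120:270]; s=env.observe()["position"]
print(proj(c["side"],s+[0,0,-.0222]))
o=cv2.resize(c["side"]["pixels"][140:205,195:295],None,fx=6,fy=6,interpolation=2)
cv2.imwrite("pics/c9.png",o[:,:,::-1])
E
```

```text
time_s: 13.2
position: [0.5245, 0.1718, 0.0869]
tool_rot: [[-0.958, 0.287, -0.003], [0.287, 0.958, -0.0], [0.003, -0.001, -1.0]]
ft_force: [-0.3, -0.1, -0.7]
grip_width: 0.0263
gripper_force: 29.9
time_s: 13.6
position: [0.5266, 0.1704, 0.0507]
tool_rot: [[-0.957, 0.29, 0.001], [0.29, 0.957, 0.0], [-0.001, 0.0, -1.0]]
ft_force: [-0.4, -0.2, -0.9]
grip_width: 0.0262
gripper_force: 29.8
tool delta [0.001  0.0011 0.0135]
[230.64732142 172.82490075]
```

View pics/c9.png

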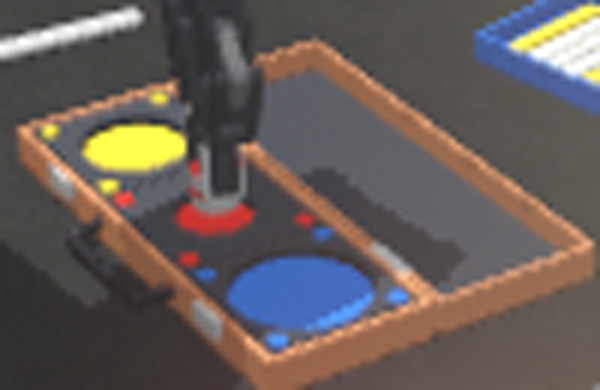

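The red weight hangs centred over the red pocket, at (215,215) in the crop. Lowering in small steps.

To row units: 0.006 m is 0.12, 0.004 m is 0.08.

```bash
python3 nudge.py '[[[0.02,0.022,0.12,0,0.024],[0,0,0.08,0,0.024],[0,0,0.04,0,0.024],[0,0,0.01,0,0.024],[0,0,0,0,0.024]]]'|grep -E "pos|ft"; python3 nudge.py '[[[0,0,0.01,0,0.024],[0,0,0,0,0.024]]]'|grep -E "pos|ft"; python3 nudge.py '[[[0,0,0.01,0,0.024],[0,0,0,0,0.024]]]'|grep -E "pos|ft"
```

```text
position: [0.5254, 0.1718, 0.0373]
ft_force: [0.1, -0.4, -0.4]
position: [0.5255, 0.1718, 0.0372]
ft_force: [-1.5, -0.7, 4.6]
position: [0.5255, 0.1718, 0.0372]
ft_force: [-3.9, -0.7, 9.1]
```

To row units: -0.045 m is -0.9, -0.03 m is -0.6.

```bash
python3 nudge.py '[[[0,0,-0.014,0,0.026],[0,0,0,0,0.028],[0,0,0,0,0.034],[0,0,0,0,0.042],[0,0,0,0,0.042],[0,0,-0.2,0,0.045],[0,0,-0.6,0,0.05],[0,0,-0.9,0,0.06],[0,0,-0.9,0,0.06],[0,0,0,0,0.06]]]'
python3 - <<'E'
from h import *
np.set_printoptions(precision=4,suppress=True)
c=cams()
bs=blobs(c["side"],"yellow",(285,185,50,50));bt=blobs(c["top"],"yellow",(310,140,50,50))
print(bs,bt,blobs(c["side"],"blue",(285,185,50,60)),blobs(c["top"],"blue",(305,140,50,60)))
p=lambda b:max(b)[1]
print(tri(c,p(bs),p(bt)),plane(c["top"],p(bt),.1093),plane(c["side"],p(bs),.1093))
to(.537,-.189,.2)
E
```

```text
time_s: 15.6
position: [0.5277, 0.1721, 0.1736]
tool_rot: [[-0.957, 0.289, 0.012], [0.289, 0.957, 0.001], [-0.011, 0.005, -1.0]]
ft_force: [1.2, 0.6, -0.5]
grip_width: 0.0598
gripper_force: 0.0
[(117, [307.69, 207.01], [300, 203, 16, 9]), (17, [307.35, 214.29], [300, 212, 16, 4])] [(196, [333.38, 170.26], [325, 163, 17, 16])] [(50, [305.62, 214.76], [296, 208, 23, 11])] [(123, [327.46, 171.63], [320, 160, 22, 22])]
[[ 0.5359 -0.1898  0.1094]] [ 0.5359 -0.1898] [ 0.5361 -0.1897]
tool delta [-0.1155 -0.342  -0.0319]
```

To row units: -0.0427 m is -0.854, -0.03 m is -0.6.

```bash
python3 nudge.py '[[[0,0,-0.6,0,0.06],[-0.288,-0.854,0,0,0.06],[-0.288,-0.854,0,0,0.06],[-0.288,-0.854,0,0,0.06],[-0.288,-0.854,0,0,0.06],[-0.288,-0.854,0,0,0.06],[-0.288,-0.854,0,0,0.06],[-0.288,-0.854,0,0,0.06],[-0.288,-0.854,0.4,0,0.065],[0,0,0.6,0,0.065]]]'|grep pos; python3 nudge.py '[[[0,0,0,0,0.065],[0,0,0,0,0.065],[0,0,0,0,0.065]]]'; python3 -c "
from h import *
to(.536,-.1898,.1115)"
```

```text
position: [0.5368, -0.1937, 0.1459]
time_s: 17.0
position: [0.5373, -0.1878, 0.1482]
tool_rot: [[-0.958, 0.288, 0.001], [0.288, 0.958, -0.001], [-0.001, -0.0, -1.0]]
ft_force: [-0.5, 0.1, 0.3]
grip_width: 0.0647
gripper_force: 0.0
tool delta [ 0.0007 -0.0022  0.0367]
```

To row units: 0.02 m is 0.4, 0.01 m is 0.2.

```bash
python3 nudge.py '[[[0.014,-0.044,0.4,0,0.065],[0,0,0.2,0,0.065],[0,0,0.134,0,0.065],[0,0,0,0,0.06],[0,0,0,0,0.055],[0,0,0,0,0.05],[0,0,0,0,0.047],[0,0,0,0,0.044],[0,0,0,0,0.041],[0,0,0,0,0.039]]]' 50|grep -vE "rot"; python3 nudge.py '[[[0,0,0,0,0.039],[0,0,0,0,0.039],[0,0,0,0,0.039]]]'|grep -v rot
```

```text
time_s: 18.0
position: [0.5357, -0.1904, 0.1111]
ft_force: [-2.1, 2.1, 5.9]
grip_width: 0.0416
gripper_force: 49.7
time_s: 18.3
position: [0.5357, -0.1904, 0.1111]
ft_force: [-0.8, 1.6, 5.7]
grip_width: 0.0418
gripper_force: 49.7
```

To row units: -0.04 m is -0.8, -0.03 m is -0.6.

```bash
python3 nudge.py '[[[0,0,-0.06,0,0.039],[0,0,-0.2,0,0.039],[0,0,-0.6,0,0.039],[0,0,-0.8,0,0.039],[0,0,-0.2,0,0.039],[0,0,0,0,0.039]]]'|grep -v rot
python3 - <<'E'
from h import *
to(.5275,.2597,.16)
c=cams();print(blobs(c["side"],"yellow",(285,150,50,70)),blobs(c["side"],"blue",(285,185,50,60)))
E
```

```text
time_s: 18.9
position: [0.5358, -0.1907, 0.205]
ft_force: [-0.4, -0.1, -2.2]
grip_width: 0.0415
gripper_force: 51.3
tool delta [0.1386 0.4287 0.0441]
[(13, [295.77, 151.54], [293, 150, 6, 4]), (64, [306.23, 174.64], [301, 171, 10, 9]), (15, [305.4, 181.53], [301, 179, 10, 5])] [(226, [307.2, 212.43], [296, 206, 23, 14])]
```

To row units: 0.0429 m is 0.858, 0.03 m is 0.6.

```bash
python3 nudge.py '[[[0.278,0.858,0,0,0.039],[0.278,0.858,0,0,0.039],[0.278,0.858,0,0,0.039],[0.278,0.858,0,0,0.039],[0.278,0.858,0,0,0.039],[0.278,0.858,0,0,0.039],[0.278,0.858,0,0,0.039],[0.278,0.858,0,0,0.039],[0.278,0.858,0.2,0,0.039],[0.278,0.858,0.6,0,0.039]]]'|grep pos; python3 nudge.py '[[[0,0,0.8,0,0.039],[0,0,0.8,0,0.039],[0,0,0.6,0,0.039],[0,0,0.16,0,0.039],[0,0,0,0,0.039],[0,0,0,0,0.039]]]'|grep -v rot
python3 - <<'E'
from h import *
to(.5275,.2597,.0336)
c=cams()
o=cv2.resize(c["side"]["pixels"][130:205,185:285],None,fx=6,fy=6,interpolation=2)
cv2.imwrite("pics/c10.png",o[:,:,::-1])
E
```

```text
position: [0.5268, 0.2592, 0.1655]
time_s: 20.6
position: [0.5273, 0.257, 0.0486]
ft_force: [0.1, -0.5, -1.1]
grip_width: 0.0413
gripper_force: 51.4
tool delta [0.0006 0.0026 0.015 ]
```

View pics/c10.png

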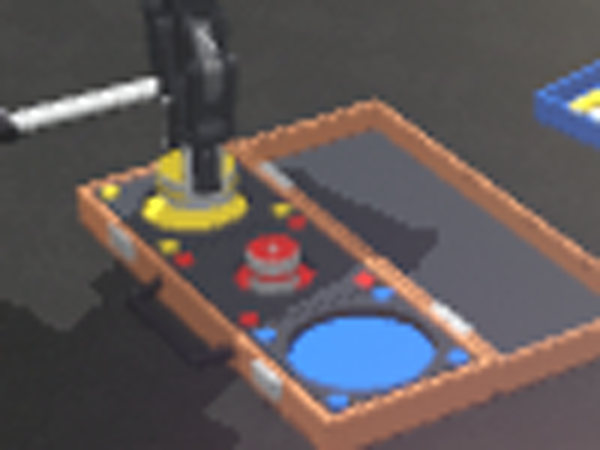

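Red stands centred in its pocket at (273,265). Yellow hangs above the yellow pocket at (195,205). The caliper hasn't been touched.

To row units: 0.007 m is 0.14, 0.004 m is 0.08.

```bash
python3 nudge.py '[[[0.012,0.052,0.14,0,0.039],[0,0,0.08,0,0.039],[0,0,0.04,0,0.039],[0,0,0.02,0,0.039],[0,0,0,0,0.039]]]'|grep -E "pos|ft"; python3 nudge.py '[[[0,0,0.01,0,0.039],[0,0,0,0,0.039]]]'|grep -E "pos|ft"; python3 nudge.py '[[[0,0,0.01,0,0.039],[0,0,0,0,0.039]]]'|grep -E "pos|ft"
```

```text
position: [0.5269, 0.2596, 0.0337]
ft_force: [-0.3, 0.2, -1.9]
position: [0.5269, 0.2596, 0.0337]
ft_force: [-2.9, -0.0, 5.4]
position: [0.5269, 0.2597, 0.0336]
ft_force: [-4.0, -2.1, 8.6]
```

To row units: -0.045 m is -0.9, -0.03 m is -0.6.

```bash
python3 nudge.py '[[[0,0,-0.014,0,0.041],[0,0,0,0,0.044],[0,0,0,0,0.05],[0,0,0,0,0.056],[0,0,0,0,0.056],[0,0,-0.2,0,0.06],[0,0,-0.6,0,0.065],[0,0,-0.9,0,0.085],[0,0,-0.9,0,0.085],[0,0,-0.6,0,0.085]]]'|grep -v rot; python3 nudge.py '[[[0,0,0,0.0778,0.085],[0,0,0,0.0778,0.085],[0,0,0,0.0778,0.085],[0,0,0,0.0778,0.085],[0,0,0,0,0.085]]]'
python3 - <<'E'
from h import *
np.set_printoptions(precision=4,suppress=True)
c=cams()
bs=blobs(c["side"],"blue",(285,185,50,60));bt=blobs(c["top"],"blue",(305,140,50,60))
print(bs,bt,env.observe()["q"])
p=lambda b:max(b)[1]
print(tri(c,p(bs),p(bt)),plane(c["top"],p(bt),.0925),plane(c["side"],p(bs),.0925))
to(.536,-.189,.2)
E
```

```text
time_s: 22.6
position: [0.5273, 0.2598, 0.1975]
ft_force: [-0.1, 1.0, 0.3]
grip_width: 0.085
gripper_force: 0.0
time_s: 23.1
position: [0.5269, 0.2596, 0.194]
tool_rot: [[-0.708, 0.706, 0.001], [0.706, 0.708, 0.0], [-0.0, 0.001, -1.0]]
ft_force: [-0.3, -0.4, -0.4]
grip_width: 0.0852
gripper_force: 0.0
[(225, [307.1, 212.31], [296, 206, 23, 14])] [(372, [331.45, 170.77], [320, 160, 23, 22])] [ 14.6933  27.6676  72.8894  -0.0015  79.4176 -30.6593]
[[ 0.5366 -0.1887  0.0921]] [ 0.5366 -0.1887] [ 0.5361 -0.1891]
tool delta [-0.3218 -0.3128 -0.0063]
```

The manual's scale: shifts go in shares of 50 mm and turns go in shares of 90 degrees. Converting my numbers, -0.0322 m is -0.644, -0.0313 m is -0.626.

```bash
python3 nudge.py '[[[-0.644,-0.626,0,0,0.085],[-0.644,-0.626,0,0,0.085],[-0.644,-0.626,0,0,0.085],[-0.644,-0.626,0,0,0.085],[-0.644,-0.626,0,0,0.085],[-0.644,-0.626,0,0,0.085],[-0.644,-0.626,0,0,0.085],[-0.644,-0.626,0,0,0.085],[-0.644,-0.626,0.4,0,0.085],[-0.644,-0.626,0.6,0,0.085]]]'|grep pos; python3 nudge.py '[[[0,0,0.4,0,0.085],[0,0,0,0,0.085],[0,0,0,0,0.085],[0,0,0,0,0.085]]]'; python3 -c "
from h import *
to(.5366,-.1888,.089)"
```

```text
position: [0.5349, -0.1885, 0.1465]
time_s: 24.6
position: [0.5351, -0.1855, 0.127]
tool_rot: [[-0.711, 0.704, 0.002], [0.704, 0.711, -0.001], [-0.002, 0.001, -1.0]]
ft_force: [0.1, 0.1, 0.5]
grip_width: 0.085
gripper_force: 0.0
tool delta [-0.0033 -0.0014  0.038 ]
```

To row units: 0.015 m is 0.3, 0.01 m is 0.2.

```bash
python3 nudge.py '[[[-0.066,-0.028,0.2,0,0.085],[0,0,0.3,0,0.085],[0,0,0.2,0,0.085],[0,0,0.06,0,0.08],[0,0,0,0,0.075],[0,0,0,0,0.07],[0,0,0,0,0.066],[0,0,0,0,0.063],[0,0,0,0,0.06],[0,0,0,0,0.057]]]' 70|grep -v rot; python3 nudge.py '[[[0,0,0,0,0.055],[0,0,0,0,0.055],[0,0,0,0,0.055],[0,0,0,0,0.055]]]'|grep -v rot
python3 - <<'E'
from h import *
c=cams()
o=cv2.resize(c["side"]["pixels"][170:245,255:355],None,fx=6,fy=6,interpolation=2)
cv2.imwrite("pics/c11.png",o[:,:,::-1])
E
```

```text
time_s: 25.6
position: [0.5363, -0.1892, 0.0884]
ft_force: [-0.4, 2.0, 6.6]
grip_width: 0.0578
gripper_force: 50.8
time_s: 26.0
position: [0.5363, -0.1893, 0.0887]
ft_force: [-0.5, 3.5, 8.0]
grip_width: 0.0574
gripper_force: 72.6
```

View pics/c11.png

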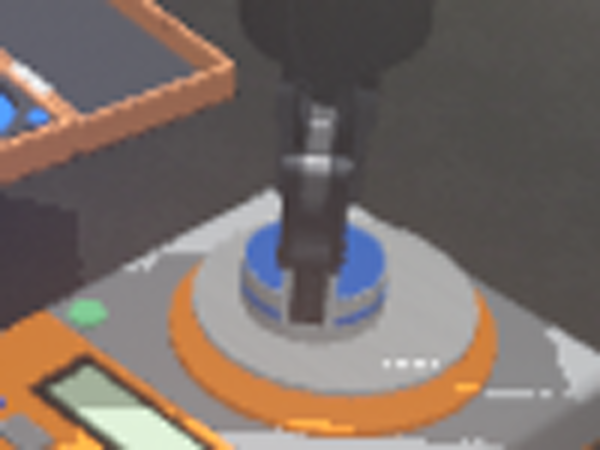

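The near finger covers the disc's front face, with its tip at (305,322) and the disc's lower edge at about (310,340). So the grip overlaps the disc's side and stays clear of the pan. Lifting.

To row units: -0.03 m is -0.6, -0.01 m is -0.2.

```bash
python3 nudge.py '[[[0,0,-0.04,0,0.055],[0,0,-0.1,0,0.055],[0,0,-0.2,0,0.055],[0,0,-0.6,0,0.055],[0,0,-0.6,0,0.055],[0,0,0,0,0.055],[0,0,0,0,0.055]]]'|grep -v rot
python3 - <<'E'
from h import *
to(.5248,.0836,.16)
c=cams();s=env.observe()["position"]
print(blobs(c["side"],"blue",(275,150,70,80)),proj(c["side"],s+[0,0,.0038]))
E
```

```text
time_s: 26.8
position: [0.5356, -0.1893, 0.1644]
ft_force: [-0.8, 0.6, -5.7]
grip_width: 0.057
gripper_force: 76.7
tool delta [0.2    0.1859 0.0044]
[(100, [290.36, 154.88], [275, 150, 28, 12]), (7, [322.0, 153.0], [321, 152, 3, 3]), (47, [300.7, 187.19], [298, 182, 6, 11]), (63, [316.79, 188.06], [313, 182, 9, 12]), (3, [298.0, 194.0], [297, 193, 3, 3])] [308.83229547 187.63819625]
```

To row units: 0.04 m is 0.8, 0.0286 m is 0.572.

```bash
python3 nudge.py '[[[0.572,0.532,0,0,0.055],[0.572,0.532,0,0,0.055],[0.572,0.532,0,0,0.055],[0.572,0.532,0,0,0.055],[0.572,0.532,0,0,0.055],[0.572,0.532,0,0,0.055],[0.572,0.532,0,0,0.055],[0,0,0.6,0,0.055],[0,0,0.8,0,0.055],[0,0,0.6,0,0.055]]]'|grep pos; python3 nudge.py '[[[0,0,0.2,0,0.055],[0,0,0,0,0.055],[0,0,0,0,0.055]]]'
python3 - <<'E'
from h import *
to(.5248,.0836,.0337)
c=cams()
o=cv2.resize(c["side"]["pixels"][135:210,195:295],None,fx=6,fy=6,interpolation=2)
cv2.imwrite("pics/c12.png",o[:,:,::-1])
E
```

```text
position: [0.5237, 0.0843, 0.0616]
time_s: 28.2
position: [0.5258, 0.0837, 0.0554]
tool_rot: [[-0.709, 0.705, 0.001], [0.705, 0.709, -0.0], [-0.001, 0.001, -1.0]]
ft_force: [0.1, 0.2, -4.6]
grip_width: 0.0572
gripper_force: 76.6
tool delta [ 0.0006 -0.0008  0.0217]
```

View pics/c12.png

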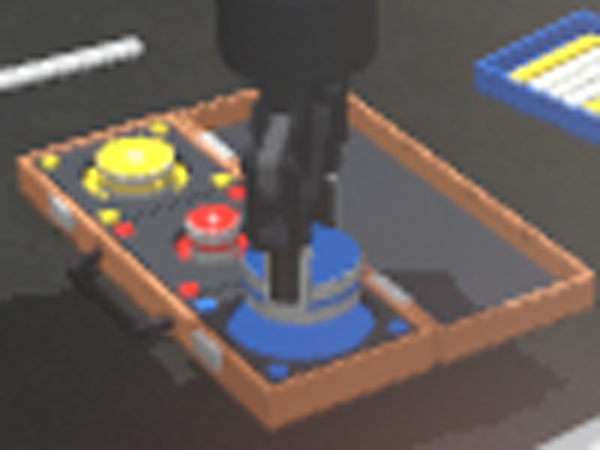

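Yellow stands in its pocket at (135,160) and red at (213,228), both upright. Blue hangs level over its own pocket at (300,290).

To row units: 0.01 m is 0.2, 0.006 m is 0.12.

```bash
python3 nudge.py '[[[0.012,-0.016,0.2,0,0.055],[0,0,0.12,0,0.055],[0,0,0.06,0,0.055],[0,0,0.03,0,0.055],[0,0,0,0,0.055],[0,0,0,0,0.055]]]'|grep -E "pos|ft"; python3 nudge.py '[[[0,0,0.014,0,0.055],[0,0,0,0,0.055]]]'|grep -E "pos|ft"; python3 nudge.py '[[[0,0,0.01,0,0.055],[0,0,0,0,0.055]]]'|grep -E "pos|ft"
```

```text
position: [0.5243, 0.0837, 0.0341]
ft_force: [0.4, -0.3, -5.3]
position: [0.5244, 0.0837, 0.0338]
ft_force: [-1.3, 0.4, 1.0]
position: [0.5244, 0.0837, 0.0338]
ft_force: [-3.0, -0.4, 7.5]
```

Contact at the expected height. Releasing and retreating.

```bash
python3 nudge.py '[[[0,0,-0.01,0,0.057],[0,0,0,0,0.06],[0,0,0,0,0.064],[0,0,0,0,0.068],[0,0,0,0,0.068],[0,0,-0.2,0,0.07],[0,0,-0.6,0,0.075],[0,0,-0.9,0,0.085],[0,0,-0.9,0,0.085],[0,0,-0.9,0,0.085]]]'|grep -v rot; python3 nudge.py '[[[0.7,0,0,0,0.085],[0.9,0,0,0,0.085],[0.9,0,0,0,0.085],[0.9,0,0,0,0.085],[0,0,0,0,0.085],[0,0,0,0,0.085]]]'|grep -v rot
python3 - <<'E'
from h import *
c=cams()
o=np.hstack([cv2.resize(c["side"]["pixels"][130:320,140:440],None,fx=1.5,fy=1.5,interpolation=2),cv2.resize(c["top"]["pixels"][90:280,70:430],None,fx=.9,fy=1.5,interpolation=2)])
cv2.imwrite("pics/c13.png",o[:,:,::-1])
E
```

```text
time_s: 30.3
position: [0.5237, 0.0838, 0.2111]
ft_force: [0.8, 0.0, -0.2]
grip_width: 0.085
gripper_force: 0.0
time_s: 30.9
position: [0.4033, 0.204, 0.2092]
ft_force: [0.5, -0.5, 0.2]
grip_width: 0.0851
gripper_force: 0.0
```

View pics/c13.png

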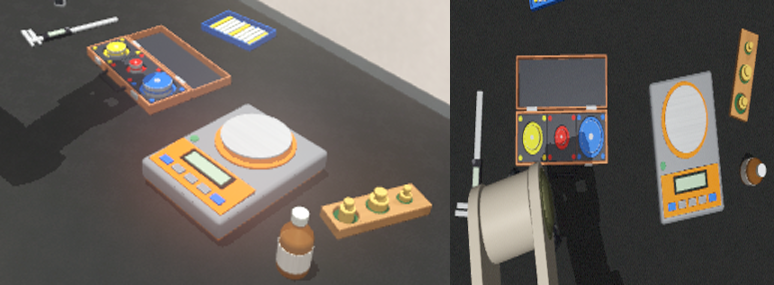

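The final views show yellow, red and blue each in its own pocket: (117,47), (136,65) and (157,82) in the side view. The brass is upright in the rack at (346,208). The pan is empty, and the bottle and caliper haven't moved.

```bash
python3 -c "
from rig import env, vision
print(env.close_job())"
```

```text
the job is handed in; nothing more can be done
None
```

I handed the job in after about 31 s of robot time: the three steel weights stand in the pockets of their own colours, the brass weight is upright in its rack pocket, and the bottle and caliper were not touched.

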